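# Raise the feed barrier and push the tube home

## Robot

A 7-joint arm with a two-finger parallel gripper is mounted at the origin on the work surface. World frame = base frame: x ahead of the robot, y to its left, z up, the work surface at z = 0. Lengths are in mm, angles in rad, forces in N, time in s.
With the tool pointing down it reaches from about 400 to 875 mm from the base axis. Payload 4.4 kg.
Tool frame: the origin (TCP) lies on the centre line of the jaws, within the pads' length; the fingertips stand 14 mm ahead of it and the grasp point (between the pads) lies 5 mm behind it; z points along the fingers, x is the direction in which the jaws open and shut, and the axes are right-handed (so a half turn about z gives the same grasp; the last joint's range is limited). The gripper opens to 85 mm and grips with 20 to 120 N. Pads are 22 mm wide; open, the fingers measure 114 mm over their backs; the gripper's body (76 mm by 85 mm) begins 54 mm behind the grasp point. The pads swing forward as they close: fully open they stand 13 mm farther back than shut.
Start: joints at [-1.382, 0.628, 0.038, 1.517, -0.027, 0.996, -0.02], TCP at [163.808, 629.035, 208.913] pointing down, gripper open.
Joint ranges: [-3.06, 3.06], [-0.37, 2.12], [-1.25, 1.32], [0.18, 2.47], [-1.1, 4.24], [0.23, 1.98], [-2.94, 2.94]. Speed limits (rad/s): [2.57, 2.57, 3.14, 3.14, 3.14, 3.14, 3.14].

## Interface

Orientations are given as [roll, pitch, yaw] about the fixed x, y, z axes, in that order (R = Rz(yaw) Ry(pitch) Rx(roll)).
In Python, from cell import ctrl gives the robot as it stands.
- The arm moves only by the tool send_rows, never from a script. Its argument "commands" is a list of rows, each a list of 5 numbers: the finger opening in mm, from 0 to 85.4, then the shift along the tool's x, y, z in mm, then the turn about the tool's z in degrees. In form: [[grip, x, y, z, roll], ...]. A call has 1 to 5 rows; each row is the pose to reach, as a shift and turn from the pose measured when the call began, along the tool's axes at that moment; what a row does not reach only later rows make up. A row lasts 1/10 s, in which the tool goes at most 50 mm and 8.59 degrees, less where a joint would pass 70% of its speed; a pose out of reach is approached as far as the arm can. A call with a gripper value outside its range is refused whole. The fingers move at their own pace and stop on an object; the grip force is fixed at half the most. Time passes only in rows, so rows that repeat a pose let the fingers close. It gives the time, the measured TCP pose, the force and the opening at its end, in the units of the state.
- ctrl.read_state(): the state, without advancing time (a new reading comes with each control period).
- ctrl.get_image(name): name is "scene" or "top" or "wrist"; returns the picture (420x560x3 uint8, red, green, blue); there is no depth.
- ctrl.camera_params(name): a dict with "fx", "fy", "cx", "cy" (pixels), "cam_to_world" (4x4, takes a point from camera to world coordinates). Camera axes: x right, y down, z forward; pixel columns grow to the right and rows downward; lengths in mm; the calibration is good to about 2 mm. A picture is of the moment at which its call begins: read the wrist's pose just before it. camera_params takes no time and is no camera call; for the wrist camera it gives the pose at the moment of the call.
- ctrl.finish_job(): hands the job in, once; it reports no verdict.
The state is a dict: "clock": time; "qpos": joint angles; "qd": joint speeds; "tau": joint torques, N m; "eef_pos": TCP position; "tool_rot": TCP orientation; "force": force on the tool from outside, world axes, zero at the start; "torque": the same for the moment, N m; "width": finger opening in mm.
Only numpy, scipy, OpenCV 4.12 (cv2) and the standard library are available. Lean on these libraries where they do the work, as an engineer would, in place of code of your own. Each camera call takes 0.05 s, during which the arm holds its last target.

## Task

At the bar-feed station, push the red-and-white counterweighted barrier up by the red grip at its free end until it passes its balance point and stays raised on its own; then push the silver tube with the blue end plugs along its channel, under the raised barrier, until it sits fully against the yellow end stop. Use only pushes: the tube stays down in its channel and is never lifted, and everything else on the bench stays where it is.

Things in the scene. Friction and masses are not known exactly. Their poses are not given: they have to be found in the camera images.
- feed: Fixed bar-feed station, sizes mm: channel along its y (inner width 42, floor 8 above bench, side walls up to 18), from the yellow end stop's face at y=-90 to y=+330. Origin: on the bench, on the channel's centre line, under the barrier. x points away from the robot at yaw 0. On the +x side the barrier's post and clear counterweight guard fill x 30 to 215, y -45 to 45, up to 170 high.
- stop (a point): Centre of the end stop's face, which looks along the station's +y; 28 mm above the bench, at the height of the tube's centre; axes as the station's. The yellow stop is 55 mm high.
- barrier_hinge (a point): Pivot of the barrier, at x = 115, y = 0, z = 100 mm in the station's frame; the hinge axis is the station's y. Axes as the station's.
- barrier_tip (a point): Middle of the red round grip (24 mm thick, 65 long, in line with the arm, black collar 34 wide at its end) on the free end of the red-white arm, 205 from the pivot; arm ends at 243. Lowered, the arm points to the station's -x, rising 22 degrees: grip 177 above the bench, 75 on the -x side of the channel's centre. A yellow blade, 36 wide, hangs from it to 24 above the bench and blocks the tube.
- barrier (a joint): Barrier angle, rad: 0 lowered, rests there; grows as the free end goes up and over about the pivot; 1.30 fully raised on its stop, arm just past vertical. A guarded counterweight balances it at about 0.75: let go below, it falls shut; let go above 0.85 it swings on to 1.30 within a second or two and stays. Lifting the grip takes about 1 N at first, less later.
- tube_center (a point): Centre of the workpiece: loose square tube 40 x 40 x 220 mm, about 0.5 kg, silver, blue plugs close both ends, in the channel on the barrier's +y side. Axes: y along the tube (as the station's), z up. Centre 28 above the bench, top 48. Pushed along -y under the raised barrier it meets the stop when its centre is 110 from the stop's face; it slides with a few newtons.
- spray: Bystander: closed spray can, blue label and yellow cap, diameter 60, 190 high, standing beyond the channel. Origin at its underside.
- jar: Bystander: amber glass jar with black cap, diameter 64, 75 high, standing beyond the channel. Origin at its underside.
- offcut: Bystander: loose short piece of bare 40 x 40 square tube, 90 long, lying on the bench beyond the end stop; not the workpiece. Origin at its underside.
- hammer: Bystander: hammer lying on the bench. Origin at its underside.
- wrench: Bystander: open-ended wrench lying on the bench. Origin at its underside.
- discs: Bystander: stack of black grinding discs, diameter 125, 14 high. Origin at its underside.
Things that resemble listed ones, but are neither listed nor needed, are in the scene too. Of the things shaped like the part that bears tube_center, the aluminium one is meant.

How it is judged (in metres and radians):
On the way, in this order (a step that is already met when the one before it is completed fails the run):
1. the barrier is fully raised and stays there (value of joint barrier above 1.2 rad), for 0.3 s.
2. the tube lies against the end stop (value of joint barrier above 1.2 rad and y of tube_center in the frame of stop below 0.115 m and distance between tube_center and stop below 0.118 m and angle between the y axis of tube_center and the y axis of feed, either way round below 0.12 rad), for 0.2 s.
At the end, for the whole second after the job is handed in: The barrier is raised past 1.2 rad and at rest, and the tube lies flat in its channel, at rest, within 5 mm of the end stop (all of step 2 and linear speed of tube below 0.02 m/s and not (velocity of joint barrier above 0.1 rad/s) and velocity of joint barrier above -0.1 rad/s and height (world z) of tube_center below 0.033 m); the robot touches nothing.
It fails at once if the tube is lifted or tipped out of its channel (centre more than 12 mm up, or tilted over 0.15 rad) (height (world z) of tube_center above 0.04 m or angle between tube_center's own z axis and vertical above 0.15 rad).
It fails at once if a bystander is moved by more than 30 mm (distance of any of spray, jar, offcut, hammer, wrench, discs from where it was at the start of the episode above 0.03 m).
It also fails if it takes over 58 s, if anything falls off the work surface, if the arm or the gripper's body presses on something with over 40 N, if the wrist force passes 120 N, or if a joint passes its speed limit or range.

## Working session

There is one attempt and no reset: what is moved stays moved. The work goes in short steps, Python scripts to look and compute and a tool call to move; the robot and the scene stay as the last step left them, time stands still between calls to the robot, and variables do not carry over. Pictures are saved under pics/ and viewed, and the job is handed in when it is done.

Besides the shell and the picture viewer there is one more tool, called after "Request:" in YAML: its name, and indented under it one key for each argument. send_rows: Moves the arm, as the interface text tells. Its arguments: {"type":"object","properties":{"commands":{"type":"array"}},"required":["commands"]}

```bash
mkdir -p pics; ls; python3 - <<'E'
from cell import ctrl
import cv2
s=ctrl.read_state();print({k:s[k] for k in('clock','eef_pos','tool_rot','width','force')})
for n in("scene","top","wrist"):
    cv2.imwrite(f"pics/{n}0.png",ctrl.get_image(n)[:,:,::-1])
    p=ctrl.camera_params(n);print(n,p['fx'],p['cx'],p['cy'],p['cam_to_world'])
E
```

```text
pics
{'clock': 0.0, 'eef_pos': array([163.61971088, 628.41417272, 207.98670349]), 'tool_rot': array([-3.14157368e+00,  1.83250525e-03,  1.31599397e+00]), 'width': 85.11169800853534, 'force': array([ 0.31308197, -0.66718336,  0.25415282])}
scene 528.8967531398558 279.3382573478265 200.67255380144155 [[ 8.58082396e-01  3.70393279e-01 -3.55673194e-01  1.08549110e+03]
 [ 5.13240911e-01 -5.96099097e-01  6.17454155e-01 -9.85330280e+02]
 [ 1.66843993e-02 -7.12372575e-01 -7.01603126e-01  1.25482449e+03]
 [ 0.00000000e+00  0.00000000e+00  0.00000000e+00  1.00000000e+00]]
top 446.1999670972416 279.17983486690576 211.55217640974314 [[ 2.05956210e-02 -9.96487135e-01  8.11739468e-02  3.95413269e+02]
 [-9.99759094e-01 -2.11432241e-02 -5.89217929e-03  4.42159387e+01]
 [ 7.58775981e-03 -8.10330384e-02 -9.96682533e-01  1.45421885e+03]
 [ 0.00000000e+00  0.00000000e+00  0.00000000e+00  1.00000000e+00]]
wrist 326.90367958599643 277.165115544434 211.72364717151632 [[ 2.51991930e-01  9.16080924e-01  3.11922759e-01  8.37381046e+01]
 [ 9.67725343e-01 -2.37616117e-01 -8.39418877e-02  6.49892264e+02]
 [-2.77968710e-03  3.23008238e-01 -9.46392071e-01  3.73381434e+02]
 [ 0.00000000e+00  0.00000000e+00  0.00000000e+00  1.00000000e+00]]
```

View pics/scene0.png

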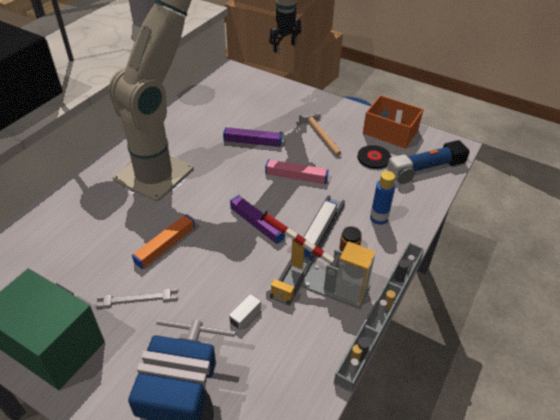

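View pics/top0.png

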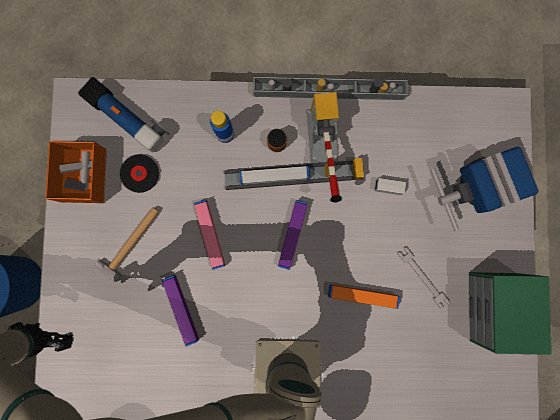

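View pics/wrist0.png

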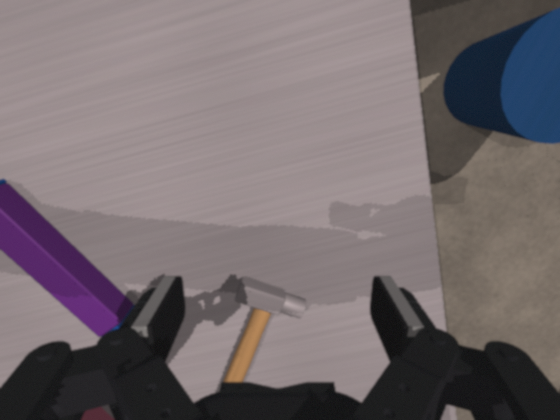

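The scene and top views show the channel running from about (232,180) to (360,168) in top. The silver tube is at about (240–308,175), the red grip near (335,193), and the yellow stop at (360,168). I'll enlarge these for measuring.

```bash
python3 - <<'E'
import cv2
a=cv2.imread('pics/top0.png')[80:215,215:415];cv2.imwrite('pics/top0z.png',cv2.resize(a,None,fx=4,fy=4,interpolation=cv2.INTER_CUBIC))
a=cv2.imread('pics/scene0.png')[180:310,215:395];cv2.imwrite('pics/scene0z.png',cv2.resize(a,None,fx=4,fy=4,interpolation=cv2.INTER_CUBIC))
E
```

```text
(no output)
```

View pics/top0z.png

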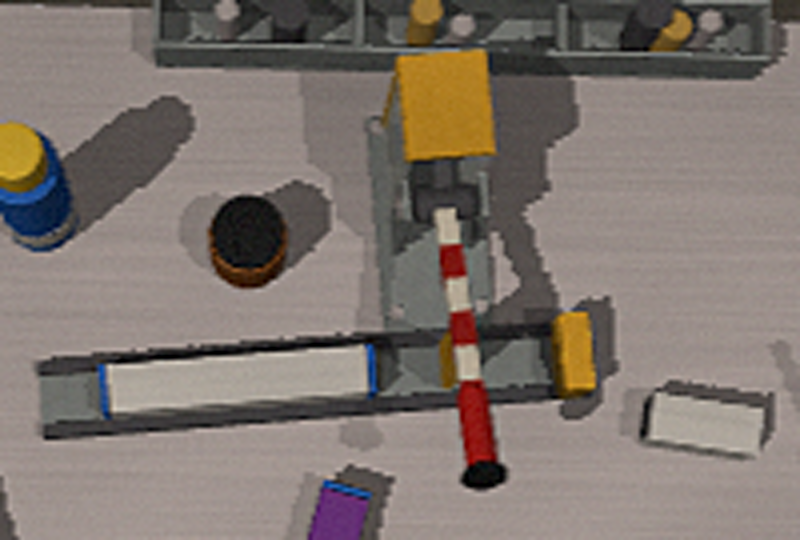

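View pics/scene0z.png

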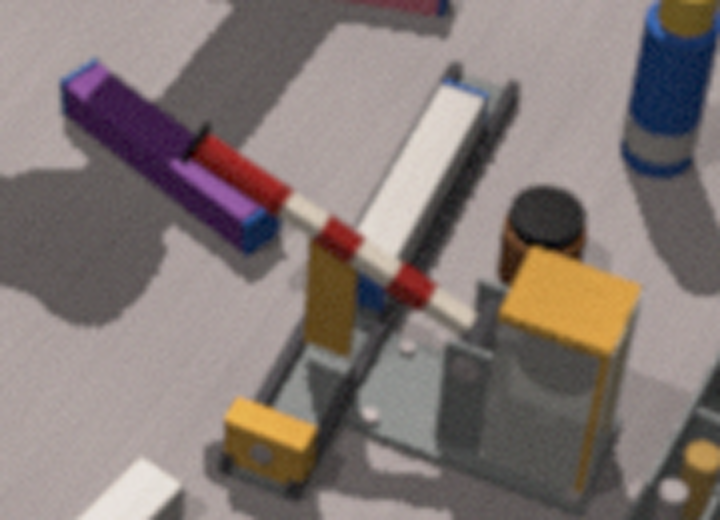

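```bash
cat > h.py <<'E'
from cell import ctrl
import numpy as np, cv2
def ray(n,u,v,p=None):
    p=p or ctrl.camera_params(n);T=np.array(p['cam_to_world'])
    d=T[:3,:3]@np.array([(u-p['cx'])/p['fx'],(v-p['cy'])/p['fy'],1]);return T[:3,3],d/np.linalg.norm(d)
def atz(n,u,v,z):
    o,d=ray(n,u,v);return o+d*(z-o[2])/d[2]
def tri(r):
    A=np.zeros((3,3));b=np.zeros(3)
    for o,d in r:
        P=np.eye(3)-np.outer(d,d);A+=P;b+=P@o
    x=np.linalg.solve(A,b);return x,[np.linalg.norm((np.eye(3)-np.outer(d,d))@(x-o)) for o,d in r]
def proj(n,X):
    p=ctrl.camera_params(n);T=np.linalg.inv(np.array(p['cam_to_world']));c=T[:3,:3]@X+T[:3,3]
    return np.array([p['fx']*c[0]/c[2]+p['cx'],p['fy']*c[1]/c[2]+p['cy']])
E
python3 - <<'E'
from h import *
np.set_printoptions(precision=1,suppress=True)
t=lambda x,y:(215+x/4-.4,80+y/4-.4)
s=lambda x,y:(215+x/4-.4,180+y/4-.4)
print('collar',tri([ray('top',*t(484,474)),ray('scene',*s(199,142))]))
print('grip root',tri([ray('top',*t(468,383)),ray('scene',*s(287,199))]))
print('tube far end',tri([ray('top',*t(103,390)),ray('scene',*s(465,91))]))
print('stop top c',tri([ray('top',*t(574,353)),ray('scene',*s(271,426))]))
A=atz('top',*t(103,390),48);B=atz('top',*t(371,371),48);print('tube',A,B,(A+B)/2,np.linalg.norm(A-B))
for q in[(41,360),(44,437)]:print('wall',atz('top',*t(*q),18))
print('stop face top',atz('top',*t(553,318),55),atz('top',*t(556,396),55))
print('guard top',[atz('top',*t(*q),170) for q in[(398,58),(487,50),(405,160),(494,153)]])
E
```

```text
collar (array([ 540.6, -122.5,  193.1]), [np.float64(0.7764225403117779), np.float64(0.7764225403116809)])
grip root (array([ 609.1, -114.4,  166.4]), [np.float64(0.5156645148856847), np.float64(0.5156645148857332)])
tube far end (array([618.1, 162.1,  43.9]), [np.float64(0.2855571928835802), np.float64(0.28555719288383724)])
stop top c (array([ 655.5, -212.3,   49.8]), [np.float64(0.7430425513882185), np.float64(0.7430425513883849)])
tube [617.2 161.6  48. ] [637.1 -51.3  48. ] [627.2  55.2  48. ] 213.8054563833053
wall [645.5 215.2  18. ]
wall [582.5 210.8  18. ]
stop face top [ 681.7 -194.9   55. ] [ 619.1 -197.7   55. ]
guard top [array([850.1, -59.3, 170. ]), array([ 857.6, -125. ,  170. ]), array([773.4, -65.5, 170. ]), array([ 780.1, -130.9,  170. ])]
```

```bash
cat >> h.py <<'E'
from scipy.spatial.transform import Rotation as Ro
YAW=0.0935
O=np.array([642.2,-106.8,0.]);X=np.array([np.cos(YAW),np.sin(YAW),0]);Y=np.array([-np.sin(YAW),np.cos(YAW),0])
def S(x,y,z): return O+x*X+y*Y+np.array([0,0,z])
def st():
    s=ctrl.read_state();p=np.array(s['eef_pos']);d=p-O
    print('t',round(s['clock'],2),'world',p.round(1),'station',np.round([d@X,d@Y,d[2]],1),'rpy',np.round(s['tool_rot'],3),'F',np.round(s['force'],1),'w',round(s['width'],1),'q',np.round(s['qpos'],2))
    return s
def go(target,yaw=None):
    s=st();R=Ro.from_euler('xyz',s['tool_rot']).as_matrix()
    d=R.T@(np.array(target)-np.array(s['eef_pos']));t=0
    if yaw is not None: t=-np.degrees((yaw-s['tool_rot'][2]+np.pi)%(2*np.pi)-np.pi)
    print('target',np.round(target,1),'-> shift',np.round(d,1),'turn',round(t,1))
E
python3 -c "
from h import *
go([450,300,215],np.pi/2+YAW)"
```

```text
t 0.15 world [163.7 628.5 208.2] station [-407.8  776.8  208.2] rpy [3.142e+00 1.000e-03 1.316e+00] F [ 0.8 -0.6  0.2] w 85.2 q [-1.38  0.63  0.04  1.52 -0.03  1.   -0.02]
target [450 300 215] -> shift [-245.8  359.9   -6.4] turn -20.0
```

Request:
send_rows:
  commands:
    - [0,-27,40,-2,-4]
    - [0,-54,80,-4,-8]
    - [0,-81,120,-6,-12]
    - [0,-108,160,-6,-16]
    - [0,-135,200,-6,-20]

```text
clock: 0.65
eef_pos: [324.2, 445.8, 214.3]
tool_rot: [-3.141, 0.002, 1.668]
force: [0.5, 0.4, -1.1]
width: 12.4
```

```bash
python3 -c "
from h import *
go([450,300,215],np.pi/2+YAW)
go(S(-190,-2,200),np.pi/2+YAW)"
```

```text
t 0.65 world [324.2 445.8 214.3] station [-265.   579.9  214.3] rpy [-3.141e+00  2.000e-03  1.668e+00] F [ 0.5  0.4 -1.1] w 12.4 q [-0.96  0.48 -0.06  1.79  0.03  0.88  0.64]
target [450 300 215] -> shift [-157.4  111.    -0.5] turn 0.2
t 0.65 world [324.2 445.8 214.3] station [-265.   579.9  214.3] rpy [-3.141e+00  2.000e-03  1.668e+00] F [ 0.5  0.4 -1.1] w 12.4 q [-0.96  0.48 -0.06  1.79  0.03  0.88  0.64]
target [ 453.2 -126.5  200. ] -> shift [-582.2   72.7   15.2] turn 0.2
```

Request:
send_rows:
  commands:
    - [0,-40,25,0,0]
    - [0,-80,50,0,0]
    - [0,-125,70,0,0]
    - [0,-172,76,0,0]
    - [0,-220,78,0,0]

```text
clock: 1.15
eef_pos: [424.2, 232.4, 214.5]
tool_rot: [3.141, 0.002, 1.667]
force: [0.7, 0.3, 0.7]
width: 0.2
```

Request:
send_rows:
  commands:
    - [0,-48,0,4,0]
    - [0,-96,0,8,0]
    - [0,-144,0,12,0]
    - [0,-192,0,16,0]
    - [0,-240,0,20,0]

```text
clock: 1.65
eef_pos: [447.2, -8.3, 194.8]
tool_rot: [3.141, 0.002, 1.668]
force: [0.5, -0.0, 0.5]
width: -0.3
```

```bash
python3 -c "
from h import *
go(S(-158,-2,164),np.pi/2+YAW)
cv2.imwrite('pics/w1.png',ctrl.get_image('wrist')[:,:,::-1])"
```

```text
t 1.65 world [447.2  -8.3 194.8] station [-185.   116.3  194.8] rpy [3.141e+00 2.000e-03 1.668e+00] F [ 0.5 -0.   0.5] w -0.3 q [-0.05  0.36  0.    2.07  0.    0.7   1.62]
target [ 485.1 -123.5  164. ] -> shift [-118.3   26.6   31. ] turn 0.2
```

View pics/w1.png

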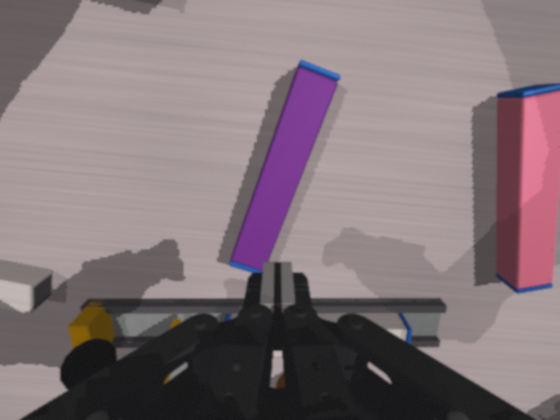

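```bash
python3 -c "
from h import *
print(proj('wrist',np.array([540.6,-122.5,193.1])))
print(tri([ray('wrist',88,367),ray('top',335.6,198.1),ray('scene',264.4,215.1)]))
print(proj('wrist',S(0,273,48)),proj('wrist',S(-20,273,48)))
# shut width?
"
```

```text
[105.21250465 371.96147333]
(array([ 539.26106615, -126.19587403,  194.93222268]), [np.float64(6.914921900362607), np.float64(3.485871693115679), np.float64(4.011624627741165)])
[423.2440796  343.53995821] [425.61528102 329.2245701 ]
```

Request:
send_rows:
  commands:
    - [0,-40,0,15,0]
    - [0,-80,0,30,0]
    - [0,-118,10,31,0]
    - [0,-118,20,31,0]
    - [0,-118,20,31,0]

```text
clock: 2.2
eef_pos: [478.3, -134.7, 164.0]
tool_rot: [3.141, 0.007, 1.654]
force: [-0.3, 0.9, 0.3]
width: -0.1
```

```bash
python3 -c "
from h import *
st()
for n in('scene','top'):
  cv2.imwrite(f'pics/{n}2.png',ctrl.get_image(n)[:,:,::-1])
a=cv2.imread('pics/scene2.png')[140:320,195:395];b=cv2.imread('pics/top2.png')[110:290,255:455]
cv2.imwrite('pics/b2.png',cv2.resize(np.hstack([a,b]),None,fx=2,fy=2,interpolation=cv2.INTER_CUBIC))"
```

```text
t 2.2 world [ 478.3 -134.7  164. ] station [-165.8  -12.5  164. ] rpy [3.141 0.007 1.654] F [-0.3  0.9  0.3] w -0.1 q [ 0.2   0.47  0.02  1.99 -0.    0.68  1.87]
```

View pics/b2.png

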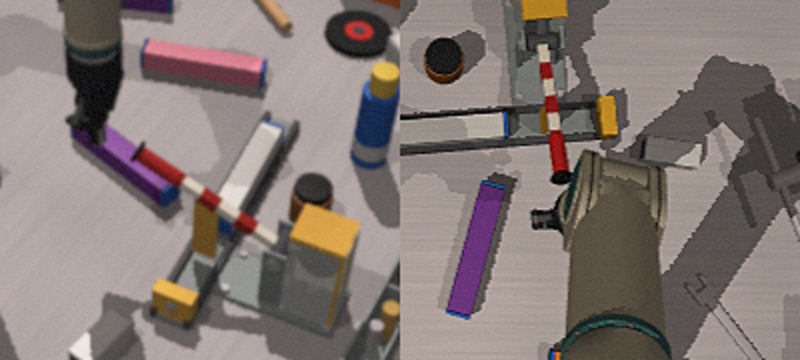

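```bash
python3 -c "
from h import *
go(S(-140,-1,164),np.pi/2+YAW)"
```

```text
t 2.3 world [ 476.7 -132.8  164.1] station [-167.2  -10.5  164.1] rpy [-3.14   0.007  1.658] F [ 0.2  0.7 -0.4] w 0.0 q [ 0.2   0.47  0.02  1.99 -0.    0.68  1.87]
target [ 502.9 -120.9  164. ] -> shift [ 9.7 27.1 -0. ] turn -0.4
```

Request:
send_rows:
  commands:
    - [0,5,10,0,0]
    - [0,9,18,0,0]
    - [0,9,22,0,0]
    - [0,9,22,0,0]
    - [0,9,22,0,0]

```text
clock: 2.8
eef_pos: [497.7, -121.9, 163.9]
tool_rot: [-3.14, 0.007, 1.658]
force: [0.2, -0.6, 0.2]
width: -0.1
```

```bash
python3 -c "
from h import *
go(S(-128,-1,164),np.pi/2+YAW)
a=ctrl.get_image('scene')[150:290,205:385,::-1]
cv2.imwrite('pics/s3.png',cv2.resize(a,None,fx=4,fy=4,interpolation=cv2.INTER_CUBIC))"
```

```text
t 2.8 world [ 497.7 -121.9  163.9] station [-145.3   -1.5  163.9] rpy [-3.14   0.007  1.658] F [ 0.2 -0.6  0.2] w -0.1 q [ 0.17  0.49  0.02  1.95 -0.    0.7   1.84]
target [ 514.9 -119.7  164. ] -> shift [ 0.6 17.3 -0.1] turn -0.4
```

View pics/s3.png

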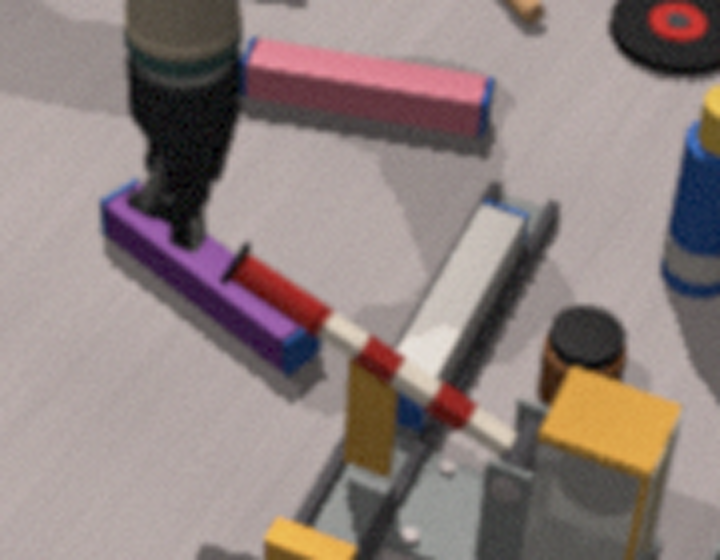

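Request:
send_rows:
  commands:
    - [0,0,6,0,0]
    - [0,0,12,0,0]
    - [0,0,16,0,0]
    - [0,0,16,0,0]

```text
clock: 3.25
eef_pos: [514.4, -120.6, 163.8]
tool_rot: [-3.14, 0.007, 1.658]
force: [0.3, 0.9, -1.0]
width: -0.3
```

```bash
python3 -c "
from h import *
go(S(-128,-1,164),np.pi/2+YAW)"
```

```text
t 3.25 world [ 514.4 -120.6  163.8] station [-128.5   -1.8  163.8] rpy [-3.14   0.007  1.658] F [ 0.3  0.9 -1. ] w -0.3 q [ 0.16  0.51  0.02  1.91 -0.    0.72  1.84]
target [ 514.9 -119.7  164. ] -> shift [ 0.8  0.5 -0.2] turn -0.4
```

Request:
send_rows:
  commands:
    - [0,0,4,0,0]
    - [0,0,7,-5,0]
    - [0,0,10,-15,0]
    - [0,0,13,-25,0]
    - [0,0,15,-32,0]

```text
clock: 3.75
eef_pos: [530.3, -119.1, 197.4]
tool_rot: [3.141, 0.007, 1.658]
force: [0.5, -0.0, -0.2]
width: -0.3
```

```bash
python3 -c "
from h import *
st()
a=ctrl.get_image('scene')[150:290,205:385,::-1]
cv2.imwrite('pics/s4.png',cv2.resize(a,None,fx=4,fy=4,interpolation=cv2.INTER_CUBIC))"
```

```text
t 3.75 world [ 530.3 -119.1  197.4] station [-112.6   -1.8  197.4] rpy [3.141 0.007 1.658] F [ 0.5 -0.  -0.2] w -0.3 q [ 0.15  0.49  0.02  1.83 -0.    0.82  1.83]
```

View pics/s4.png

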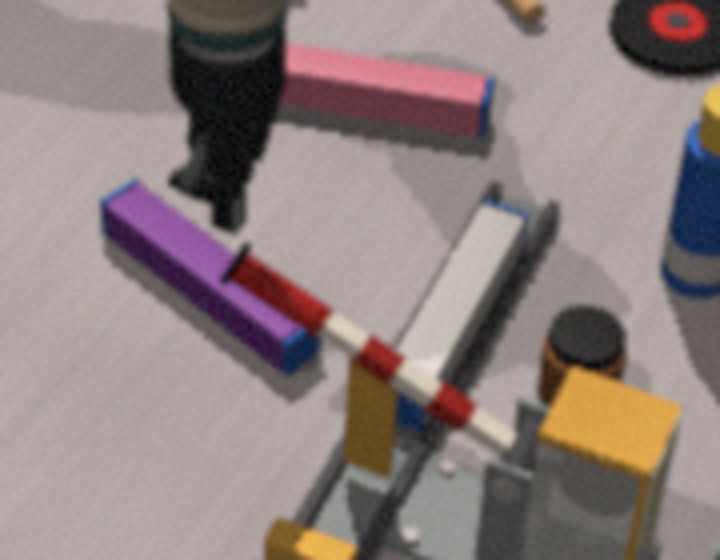

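```bash
python3 -c "
from h import *
p=np.array(ctrl.read_state()['eef_pos'])
z=lambda P:((proj('scene',P)-[205,150])*4+1.5).round()
for dx in(-11,0,11):
  for dz in(-14,0):print(dx,dz,z(p+dx*X+[0,0,dz]))
print('edge lo',z(S(-116.6,0,175.4)),'cen',z(S(115-243*.927,0,100+243*.375)),'grip',z(S(-75,0,177)),'root',z(S(115-172*.927,0,100+172*.375)))
for y in(-10,0,10):print(z(S(-116.6,y,175.4)),z(S(-104,y,206.8)))
"
```

```text
-11 -14 [215. 258.]
-11 0 [215. 244.]
0 -14 [229. 263.]
0 0 [229. 249.]
11 -14 [243. 268.]
11 0 [243. 254.]
edge lo [224. 267.] cen [232. 255.] grip [277. 285.] root [316. 311.]
[218. 277.] [233. 251.]
[224. 267.] [240. 242.]
[231. 258.] [246. 233.]
```

```bash
python3 -c "
from h import *
a=ctrl.get_image('wrist')[:,:,::-1]
cv2.imwrite('pics/w4.png',a)"
```

```text
(no output)
```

View pics/w4.png

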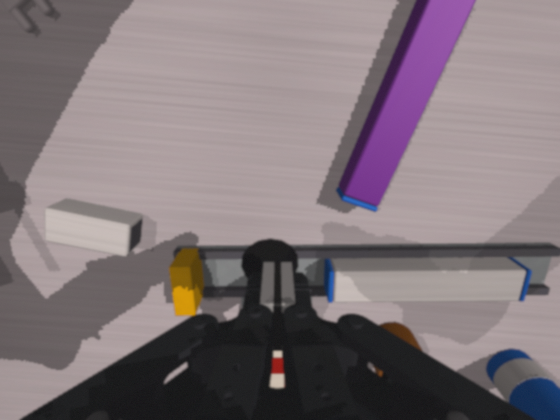

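```bash
python3 -c "
from h import *
p=np.array(ctrl.read_state()['eef_pos']);print(p)
for dz in(-14,0,14,30):print(dz,proj('wrist',p+[0,0,dz]),proj('wrist',p+11*X+[0,0,dz]),proj('wrist',p-11*X+[0,0,dz]))
print('cen',proj('wrist',S(115-243*.927,0,100+243*.375)))
T=ctrl.camera_params('wrist')['cam_to_world'];print(np.round(T,2))
print(tri([ray('scene',264.4,215.1),ray('wrist',270,265)]))
a=ctrl.get_image('scene')[190:240,235:295,::-1]
cv2.imwrite('pics/s5.png',cv2.resize(a,None,fx=12,fy=12,interpolation=cv2.INTER_CUBIC))
"
```

```text
[ 530.66906479 -119.19601469  197.40663169]
-14 [277.5237566  245.75356158] [277.63087873 262.16892628] [277.41266977 228.73064619]
0 [277.33248259 256.32354979] [277.45086328 273.70198596] [277.20939718 238.25445353]
14 [277.11136908 268.54249817] [277.24334242 286.99723608] [276.97373291 249.29588861]
30 [276.8122958  285.06957905] [276.96363523 304.91725183] [276.65381202 264.28494816]
cen [280.76795685 254.42452255]
[[-9.0000e-02  9.4000e-01  3.2000e-01  4.4790e+02]
 [ 1.0000e+00  9.0000e-02  2.0000e-02 -1.2509e+02]
 [-1.0000e-02  3.2000e-01 -9.5000e-01  3.6244e+02]
 [ 0.0000e+00  0.0000e+00  0.0000e+00  1.0000e+00]]
(array([ 540.23136356, -121.99199616,  191.82618253]), [np.float64(1.0317115863802488), np.float64(1.0317115863802753)])
```

View pics/s5.png

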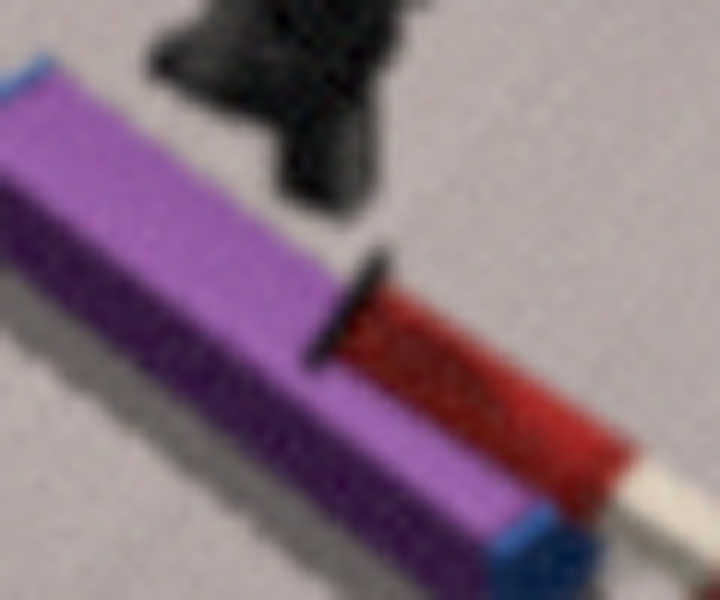

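```bash
python3 -c "
from h import *
p=np.array(ctrl.read_state()['eef_pos']);print(p)
for v in(258,262,266):
  x,e=tri([ray('scene',262.5,207),ray('wrist',277,v)]);print(x,e,x-p)
a=ctrl.get_image('wrist')[220:340,207:347,::-1]
cv2.imwrite('pics/w5.png',cv2.resize(a,None,fx=5,fy=5,interpolation=cv2.INTER_CUBIC))
"
```

```text
[ 529.87475332 -119.11774543  196.63962708]
[ 527.25040173 -116.46578013  210.11984197] [np.float64(4.249340281303295), np.float64(4.24934028130323)] [-2.62435158  2.6519653  13.48021489]
[ 528.3004388  -116.86372445  211.45835616] [np.float64(3.5134776656231184), np.float64(3.5134776656231272)] [-1.57431451  2.25402099 14.81872908]
[ 529.33366361 -117.26207008  212.80091323] [np.float64(2.786543226472769), np.float64(2.7865432264727916)] [-0.5410897   1.85567536 16.16128615]
```

View pics/w5.png

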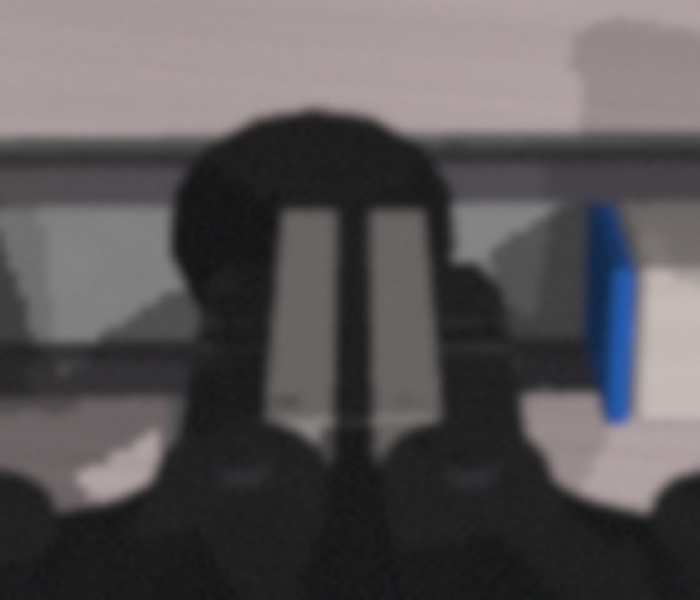

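```bash
python3 -c "
from h import *
p=np.array([497.7,-121.9,163.9])
for dz in(-14,0,14,20): print(dz,(proj('scene',p+[0,0,dz])-[205,150])*4+1.5)
a=cv2.imread('pics/scene0.png');b=cv2.imread('pics/scene2.png')
p=np.array([163.6,628.4,208]);
for dz in(-14,0,14,20): print(dz,proj('scene',p+[0,0,dz]))
cv2.imwrite('pics/s0t.png',cv2.resize(a[0:60,240:330],None,fx=8,fy=8,interpolation=cv2.INTER_CUBIC))
"
```

```text
-14 [187.7895854  280.47306937]
0 [187.39375247 266.97472178]
14 [186.99272774 253.2993279 ]
20 [186.81924529 247.38338133]
-14 [284.31757126  60.63482878]
0 [284.4013354   57.40456351]
14 [284.48590267  54.14332686]
20 [284.5223945   52.73606236]
```

View pics/s0t.png

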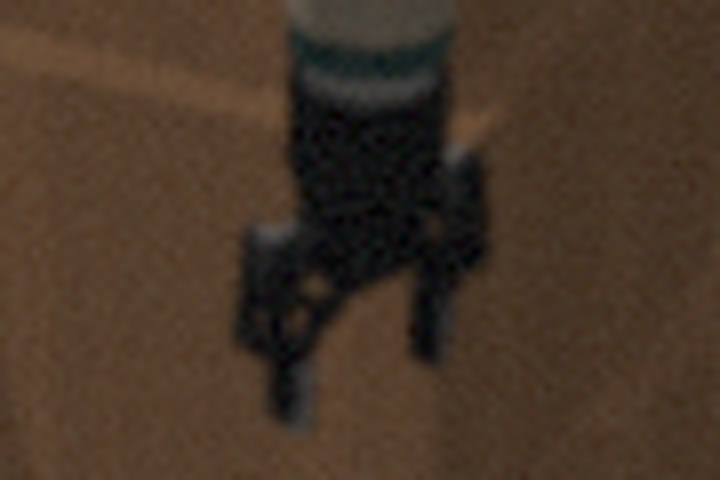

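The tip in the picture sits about 20 mm above the reported TCP, so the finger passed over the collar without touching it. I'll back off, go lower and retry.

Request:
send_rows:
  commands:
    - [0,0,-20,0,0]
    - [0,2,-42,0,0]
    - [0,4,-42,35,0]
    - [0,4,-42,70,0]
    - [0,4,-42,70,0]

```text
clock: 4.45
eef_pos: [483.2, -118.5, 122.7]
tool_rot: [-3.132, 0.004, 1.658]
force: [-1.2, -0.1, 0.6]
width: -0.1
```

```bash
python3 -c "
from h import *
go(S(-128,-5,128),np.pi/2+YAW)
a=ctrl.get_image('scene')[170:260,215:335,::-1]
cv2.imwrite('pics/s6.png',cv2.resize(a,None,fx=6,fy=6,interpolation=cv2.INTER_CUBIC))"
```

```text
t 4.45 world [ 483.2 -118.5  122.7] station [-159.4    3.2  122.7] rpy [-3.132  0.004  1.658] F [-1.2 -0.1  0.6] w -0.1 q [ 0.17  0.55  0.02  2.02 -0.    0.59  1.84]
target [ 515.2 -123.7  128. ] -> shift [-8.  31.4 -5.6] turn -0.4
```

View pics/s6.png

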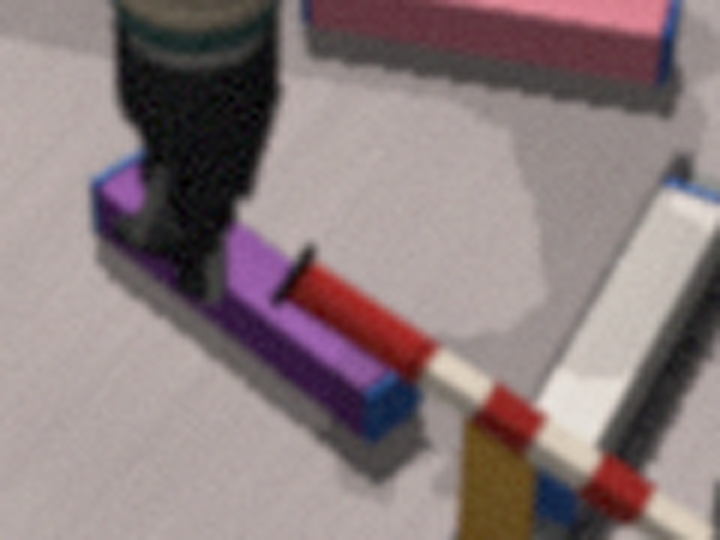

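Request:
send_rows:
  commands:
    - [0,-4,8,-3,0]
    - [0,-8,16,-5,0]
    - [0,-8,24,-5,0]
    - [0,-8,31,-5,0]
    - [0,-8,33,-5,0]

```text
clock: 5.0
eef_pos: [518.3, -124.1, 129.8]
tool_rot: [-3.134, 0.005, 1.658]
force: [-4.2, -0.8, 2.4]
width: -0.1
```

Request:
send_rows:
  commands:
    - [0,0,4,-3,0]
    - [0,0,8,-10,0]
    - [0,0,11,-18,0]
    - [0,0,14,-26,0]
    - [0,0,17,-32,0]

```text
clock: 5.5
eef_pos: [531.0, -122.8, 161.3]
tool_rot: [-3.125, 0.004, 1.657]
force: [-10.1, -1.7, 3.9]
width: 0.1
```

```bash
python3 -c "
from h import *
st()
a=ctrl.get_image('scene')[170:260,215:335,::-1]
cv2.imwrite('pics/s7.png',cv2.resize(a,None,fx=6,fy=6,interpolation=cv2.INTER_CUBIC))"
```

```text
t 5.5 world [ 531.  -122.8  161.3] station [-112.2   -5.5  161.3] rpy [-3.125  0.004  1.657] F [-10.1  -1.7   3.9] w 0.1 q [ 0.16  0.55  0.02  1.85 -0.    0.76  1.83]
```

View pics/s7.png

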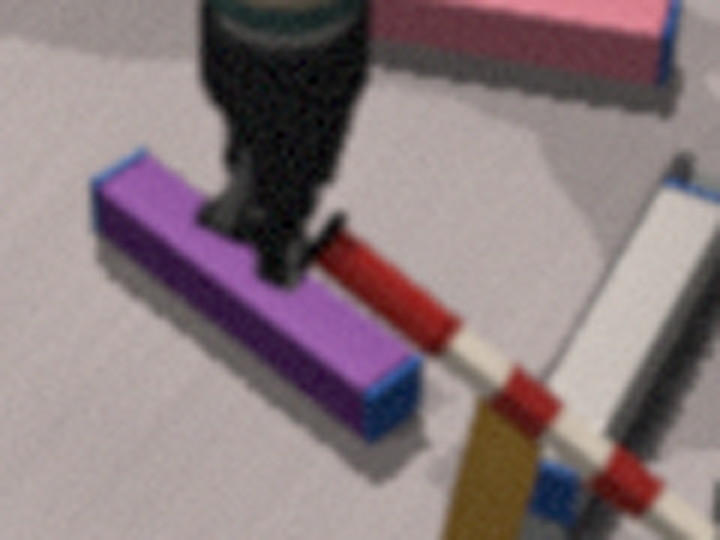

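Request:
send_rows:
  commands:
    - [0,0,3,-14,0]
    - [0,0,8,-23,0]
    - [0,0,13,-32,0]
    - [0,0,18,-40,0]
    - [0,0,24,-47,0]

```text
clock: 6.05
eef_pos: [553.6, -120.1, 209.2]
tool_rot: [-3.12, 0.003, 1.657]
force: [-9.9, 0.1, 6.0]
width: 0.1
```

```bash
python3 -c "
from h import *
st()
a=ctrl.get_image('scene')[140:260,205:365,::-1]
cv2.imwrite('pics/s8.png',cv2.resize(a,None,fx=5,fy=5,interpolation=cv2.INTER_CUBIC))"
```

```text
t 6.05 world [ 553.6 -120.1  209.2] station [-89.5  -5.  209.2] rpy [-3.120e+00  3.000e-03  1.657e+00] F [-9.9  0.1  6. ] w 0.1 q [ 0.14  0.52  0.02  1.74 -0.    0.91  1.82]
```

View pics/s8.png

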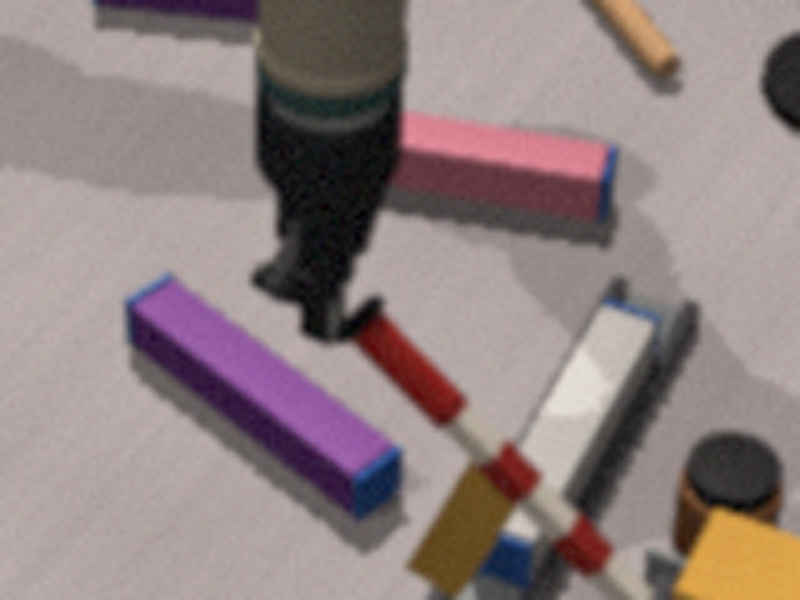

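Request:
send_rows:
  commands:
    - [0,0,7,-7,0]
    - [0,0,14,-15,0]
    - [0,0,21,-22,0]
    - [0,0,28,-28,0]
    - [0,0,35,-34,0]

```text
clock: 6.6
eef_pos: [591.2, -116.6, 244.2]
tool_rot: [-3.123, 0.004, 1.658]
force: [-1.7, -1.2, 1.6]
width: -0.2
```

```bash
python3 -c "
from h import *
st()
a=ctrl.get_image('scene')[120:260,205:385,::-1]
cv2.imwrite('pics/s9.png',cv2.resize(a,None,fx=4,fy=4,interpolation=cv2.INTER_CUBIC))"
```

```text
t 6.6 world [ 591.2 -116.6  244.2] station [-51.7  -5.  244.2] rpy [-3.123  0.004  1.658] F [-1.7 -1.2  1.6] w -0.2 q [ 0.13  0.53  0.03  1.59 -0.01  1.03  1.81]
```

View pics/s9.png

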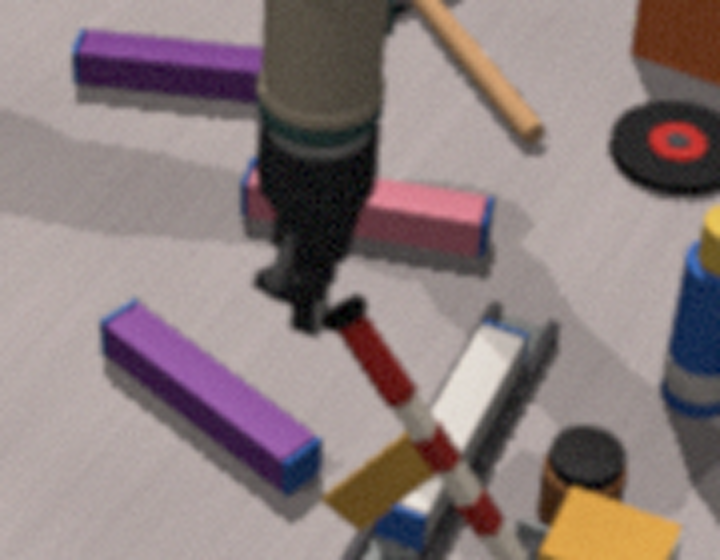

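Request:
send_rows:
  commands:
    - [0,0,9,-7,0]
    - [0,0,18,-13,0]
    - [0,0,28,-19,0]
    - [0,0,38,-25,0]
    - [0,0,48,-30,0]

```text
clock: 7.15
eef_pos: [643.0, -111.6, 274.6]
tool_rot: [-3.128, 0.004, 1.659]
force: [0.4, -0.3, -0.0]
width: 0.2
```

Request:
send_rows:
  commands:
    - [0,0,9,-4,0]
    - [0,0,18,-8,0]
    - [0,0,28,-11,0]
    - [0,0,38,-14,0]

```text
clock: 7.55
eef_pos: [682.3, -107.6, 288.0]
tool_rot: [-3.129, 0.004, 1.659]
force: [0.5, 0.5, 0.2]
width: 0.1
```

```bash
python3 -c "
from h import *
st()
a=ctrl.get_image('scene')[120:270,215:395,::-1]
cv2.imwrite('pics/s10.png',cv2.resize(a,None,fx=4,fy=4,interpolation=cv2.INTER_CUBIC))"
```

```text
t 7.55 world [ 682.3 -107.6  288. ] station [ 39.9  -4.6 288. ] rpy [-3.129  0.004  1.659] F [0.5 0.5 0.2] w 0.1 q [ 0.1   0.64  0.03  1.27 -0.01  1.25  1.78]
```

View pics/s10.png

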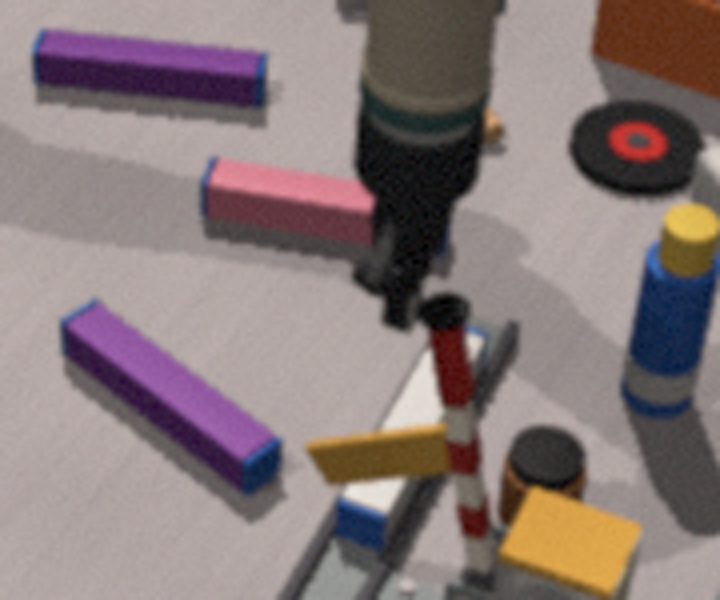

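Request:
send_rows:
  commands:
    - [0,0,-20,-5,0]
    - [0,10,-40,-10,8]
    - [0,40,-60,-20,16]
    - [0,80,-60,-20,24]
    - [0,120,-60,-20,32]

```text
clock: 8.1
eef_pos: [613.8, 7.9, 308.9]
tool_rot: [-3.137, 0.007, 1.094]
force: [1.5, 0.8, -0.5]
width: 0.1
```

```bash
python3 -c "
from h import *
go(S(0,315,150),YAW)"
```

```text
t 8.1 world [613.8   7.9 308.9] station [-17.5 116.9 308.9] rpy [-3.137  0.007  1.094] F [ 1.5  0.8 -0.5] w 0.1 q [-0.16  0.5   0.16  1.48 -0.08  1.18  1.11]
target [612.8 206.8 150. ] -> shift [177.4 -91.5 158. ] turn 57.3
```

Request:
send_rows:
  commands:
    - [0,35,-18,10,8]
    - [0,70,-36,30,16]
    - [0,106,-54,55,24]
    - [0,142,-73,80,32]
    - [0,177,-91,100,40]

```text
clock: 8.6
eef_pos: [613.0, 208.7, 206.5]
tool_rot: [3.141, 0.008, 0.391]
force: [0.9, 0.4, 0.4]
width: 0.2
```

```bash
python3 -c "
from h import *
go(S(0,315,80),YAW)
for n in('scene','top'):
  cv2.imwrite(f'pics/{n}11.png',ctrl.get_image(n)[:,:,::-1])
a=cv2.imread('pics/scene11.png')[80:300,215:415];b=cv2.imread('pics/top11.png')[60:280,205:405]
cv2.imwrite('pics/b11.png',cv2.resize(np.hstack([a,b]),None,fx=2,fy=2,interpolation=cv2.INTER_CUBIC))"
```

```text
t 8.6 world [613.  208.7 206.5] station [  0.4 316.9 206.5] rpy [3.141 0.008 0.391] F [0.9 0.4 0.4] w 0.2 q [-0.55  0.65  0.3   1.52 -0.21  1.01  0.2 ]
target [612.8 206.8  80. ] -> shift [1.000e-01 1.600e+00 1.265e+02] turn 17.0
```

View pics/b11.png

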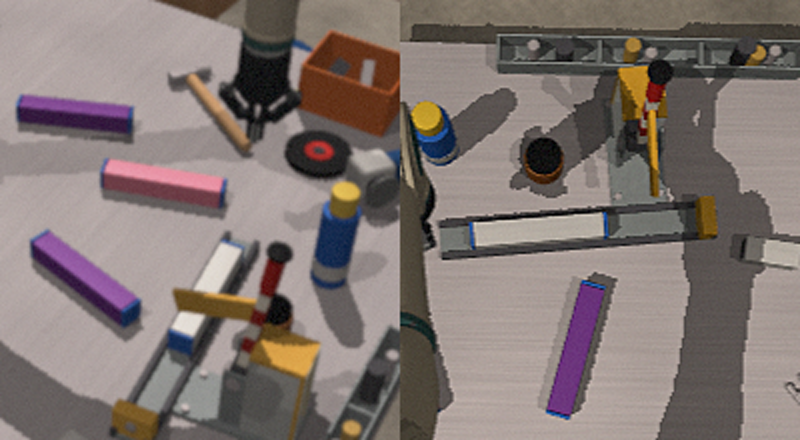

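Request:
send_rows:
  commands:
    - [0,0,0,40,8]
    - [0,0,0,80,16]
    - [0,0,0,126,17]
    - [0,0,0,146,17]
    - [0,0,0,156,17]

```text
clock: 9.2
eef_pos: [606.3, 215.5, 45.1]
tool_rot: [3.142, 0.017, 0.108]
force: [-0.4, 0.1, 0.4]
width: -0.1
```

```bash
python3 -c "
from h import *
go(S(0,310,6),YAW)
a=ctrl.get_image('scene')[100:240,265:445,::-1]
cv2.imwrite('pics/s12.png',cv2.resize(a,None,fx=4,fy=4,interpolation=cv2.INTER_CUBIC))
cv2.imwrite('pics/w12.png',ctrl.get_image('wrist')[:,:,::-1])"
```

```text
t 9.2 world [606.3 215.5  45.1] station [ -5.7 324.2  45.1] rpy [3.142 0.017 0.108] F [-0.4  0.1  0.4] w -0.1 q [-0.56  0.85  0.3   1.65 -0.36  0.72  0.03]
target [613.3 201.8   6. ] -> shift [ 6.1 14.3 39. ] turn 0.9
```

View pics/s12.png

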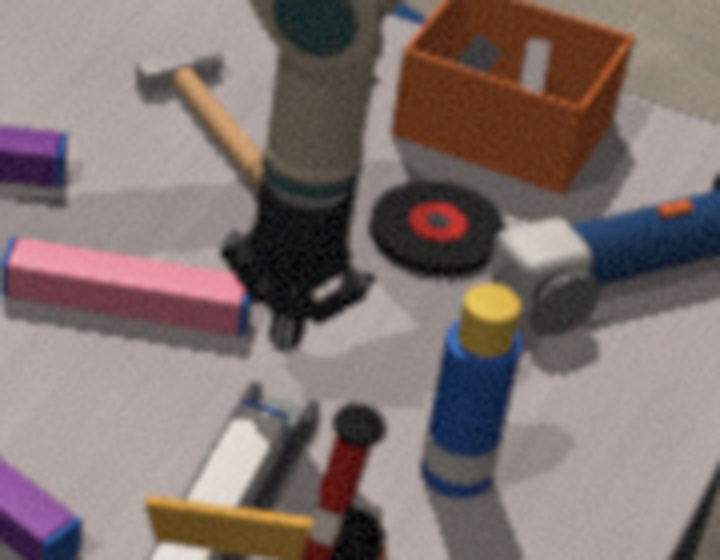

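View pics/w12.png

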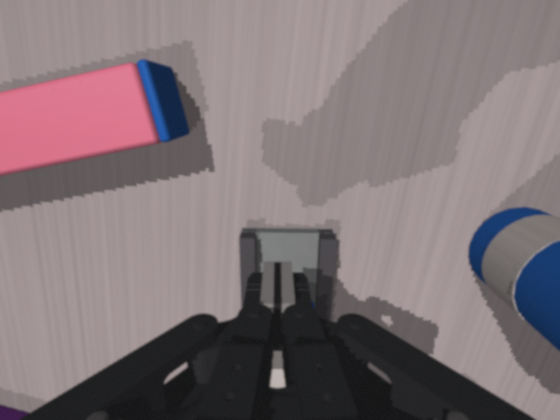

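Request:
send_rows:
  commands:
    - [0,3,5,12,0]
    - [0,6,10,24,0]
    - [0,6,10,32,1]
    - [0,6,10,36,1]
    - [0,6,10,37,1]

```text
clock: 9.8
eef_pos: [613.4, 206.3, 9.1]
tool_rot: [-3.141, 0.016, 0.09]
force: [-0.8, 0.9, -0.8]
width: 0.0
```

```bash
python3 -c "
from h import *
s=st();p=np.array(s['eef_pos'])
a=ctrl.get_image('scene')[150:240,275:395,::-1]
cv2.imwrite('pics/s13.png',cv2.resize(a,None,fx=6,fy=6,interpolation=cv2.INTER_CUBIC))
z=lambda P:((proj('scene',P)-[275,150])*6+2.5).round()
for dz in(0,14,22,30):
  print(dz,z(p+[0,0,dz]))
cv2.imwrite('pics/w13.png',ctrl.get_image('wrist')[:,:,::-1])"
```

```text
t 9.8 world [613.4 206.3   9.1] station [  0.6 314.4   9.1] rpy [-3.141  0.016  0.09 ] F [-0.8  0.9 -0.8] w 0.0 q [-0.53  0.9   0.29  1.65 -0.38  0.66  0.05]
0 [360. 310.]
14 [362. 293.]
22 [364. 282.]
30 [365. 272.]
```

View pics/s13.png

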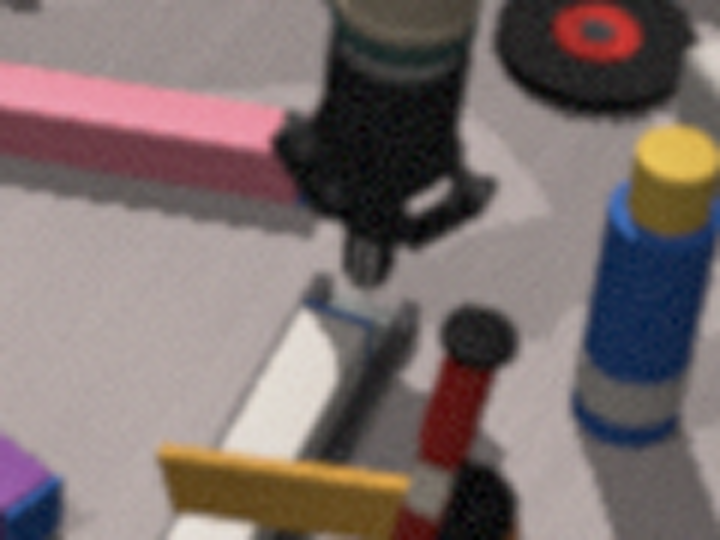

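View pics/w13.png

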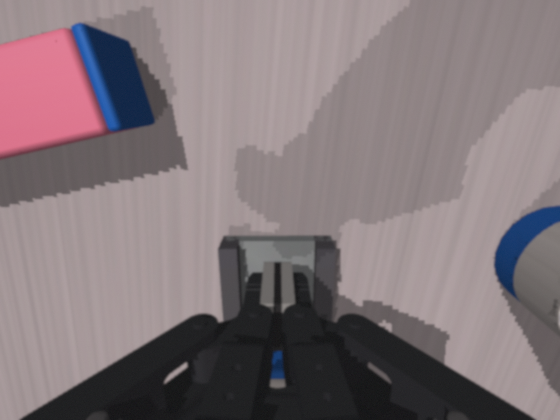

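Request:
send_rows:
  commands:
    - [0,0,5,4,0]
    - [0,0,12,6,0]
    - [0,0,18,6,0]
    - [0,0,24,6,0]
    - [0,0,30,6,0]

```text
clock: 10.4
eef_pos: [616.7, 175.8, 3.8]
tool_rot: [-3.141, 0.015, 0.09]
force: [-0.9, -0.0, 0.6]
width: -0.3
```

Request:
send_rows:
  commands:
    - [0,0,7,0,0]
    - [0,0,15,0,0]
    - [0,0,23,0,0]
    - [0,0,31,0,0]
    - [0,0,39,0,0]

```text
clock: 10.9
eef_pos: [620.2, 136.3, 3.9]
tool_rot: [-3.141, 0.015, 0.09]
force: [0.1, 1.9, -1.2]
width: -0.0
```

```bash
python3 -c "
from h import *
s=st()
a=ctrl.get_image('scene')[150:300,255:435,::-1]
cv2.imwrite('pics/s14.png',cv2.resize(a,None,fx=4,fy=4,interpolation=cv2.INTER_CUBIC))"
```

```text
t 10.9 world [620.2 136.3   3.9] station [  0.8 244.1   3.9] rpy [-3.141  0.015  0.09 ] F [ 0.1  1.9 -1.2] w -0.0 q [-0.41  0.89  0.27  1.69 -0.36  0.62  0.15]
```

View pics/s14.png

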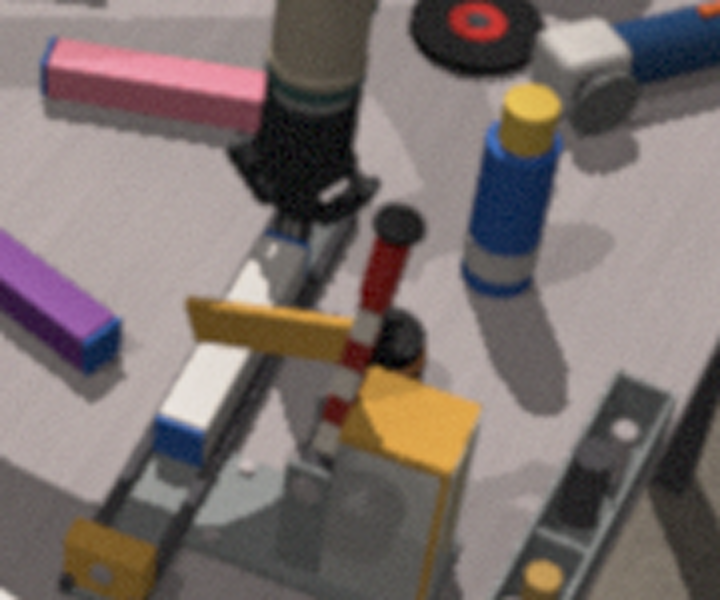

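```bash
python3 -c "
from h import *
for q in[(248,225),(210,240),(287,235)]:
  P=atz('top',215+q[0]/4-.4,80+q[1]/4-.4,75);d=P-O;print(P,d@X,d@Y)
a=ctrl.get_image('top')[80:220,195:395,::-1]
cv2.imwrite('pics/t14.png',cv2.resize(a,None,fx=4,fy=4,interpolation=cv2.INTER_CUBIC))"
```

```text
[746.35520401  49.09224113  75.        ] 118.25495627368697 145.48698458138924
[733.69930639  78.67948728  75.        ] 108.41671737687896 176.12659840212675
[739.05211662  18.28156966  75.        ] 108.1071661674132 115.49273650207093
```

View pics/t14.png

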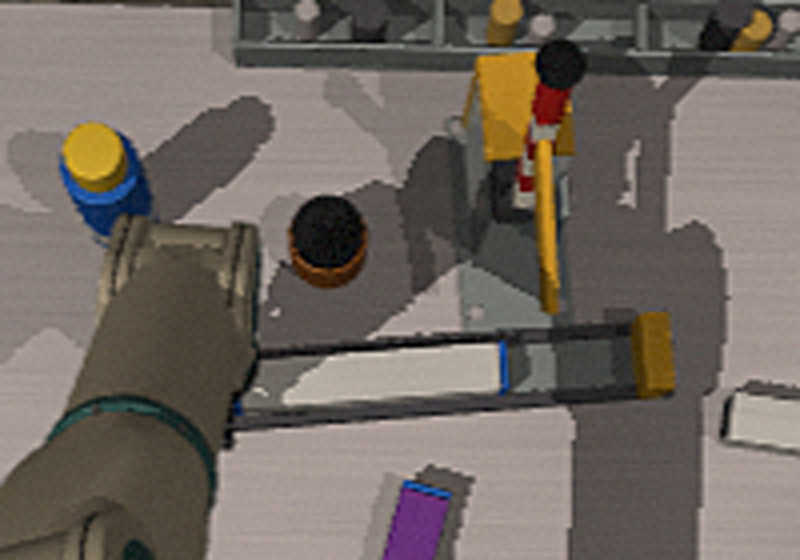

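Request:
send_rows:
  commands:
    - [0,-2,9,0,0]
    - [0,-4,18,0,0]
    - [0,-4,27,0,0]
    - [0,-4,36,0,0]
    - [0,-4,45,0,0]

```text
clock: 11.5
eef_pos: [621.5, 89.1, 4.5]
tool_rot: [3.141, 0.012, 0.088]
force: [2.3, 4.6, 0.0]
width: -0.2
```

Request:
send_rows:
  commands:
    - [0,0,9,0,0]
    - [0,0,18,0,0]
    - [0,0,26,0,0]
    - [0,0,34,0,0]
    - [0,0,42,0,0]

```text
clock: 12.0
eef_pos: [625.6, 47.1, 4.6]
tool_rot: [3.141, 0.012, 0.089]
force: [2.9, 2.9, 0.9]
width: 0.0
```

```bash
python3 -c "
from h import *
s=st()
a=ctrl.get_image('top')[80:220,195:395,::-1]
cv2.imwrite('pics/t15.png',cv2.resize(a,None,fx=4,fy=4,interpolation=cv2.INTER_CUBIC))"
```

```text
t 12.0 world [625.6  47.1   4.6] station [ -2.1 154.8   4.6] rpy [3.141 0.012 0.089] F [2.9 2.9 0.9] w 0.0 q [-0.27  0.88  0.25  1.71 -0.34  0.6   0.27]
```

View pics/t15.png

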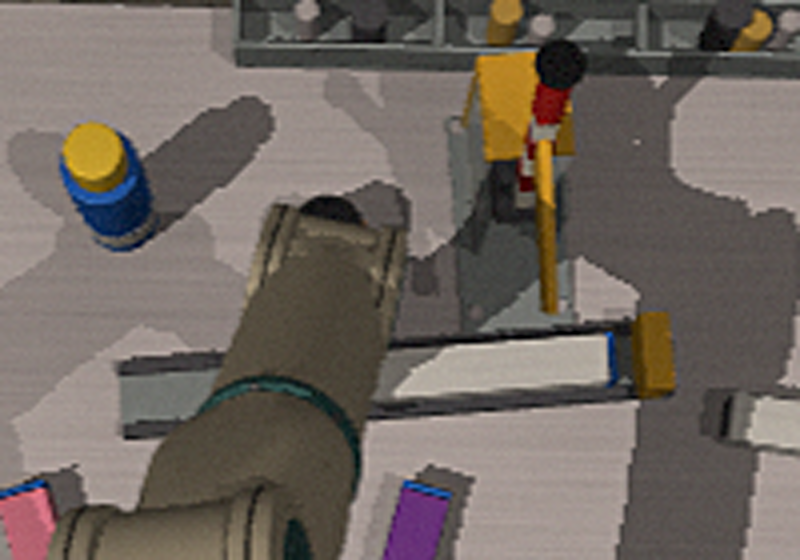

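Request:
send_rows:
  commands:
    - [0,0,4,0,0]
    - [0,0,7,0,0]
    - [0,0,10,0,0]
    - [0,0,12,0,0]

```text
clock: 12.45
eef_pos: [626.5, 32.7, 4.7]
tool_rot: [3.14, 0.012, 0.087]
force: [1.6, 4.0, 0.5]
width: -0.1
```

Request:
send_rows:
  commands:
    - [0,0,2,0,0]
    - [0,0,4,0,0]
    - [0,0,5,0,0]

```text
clock: 12.75
eef_pos: [626.9, 27.6, 4.6]
tool_rot: [3.14, 0.012, 0.087]
force: [2.4, 4.2, 1.3]
width: -0.3
```

```bash
python3 -c "
from h import *
s=st()
a=ctrl.get_image('top')[80:220,195:395,::-1]
cv2.imwrite('pics/t16.png',cv2.resize(a,None,fx=4,fy=4,interpolation=cv2.INTER_CUBIC))"
```

```text
t 12.75 world [626.9  27.6   4.6] station [ -2.7 135.3   4.6] rpy [3.14  0.012 0.087] F [2.4 4.2 1.3] w -0.3 q [-0.24  0.88  0.25  1.71 -0.34  0.6   0.29]
```

View pics/t16.png

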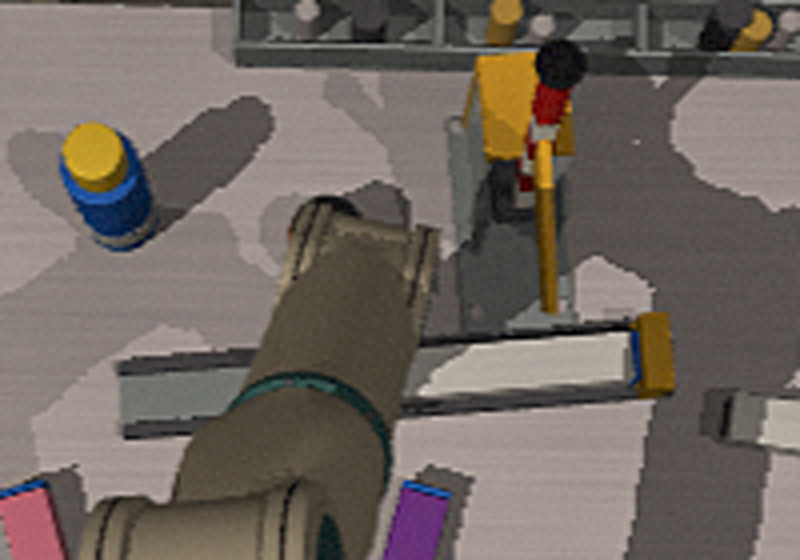

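Request:
send_rows:
  commands:
    - [0,0,1,0,0]
    - [0,0,2,0,0]
    - [0,0,3,0,0]

```text
clock: 13.1
eef_pos: [626.9, 27.3, 4.7]
tool_rot: [-3.14, 0.013, 0.088]
force: [1.3, 10.1, 1.6]
width: -0.2
```

Request:
send_rows:
  commands:
    - [0,0,1,0,0]
    - [0,0,2,0,0]

```text
clock: 13.3
eef_pos: [626.9, 27.4, 4.7]
tool_rot: [-3.138, 0.013, 0.089]
force: [2.6, 8.1, 1.8]
width: 0.1
```

Request:
send_rows:
  commands:
    - [0,0,2,0,0]
    - [0,0,4,0,0]
    - [0,0,6,0,0]

```text
clock: 13.6
eef_pos: [626.9, 27.6, 4.8]
tool_rot: [-3.131, 0.014, 0.092]
force: [0.3, 16.7, 4.1]
width: 0.2
```

Request:
send_rows:
  commands:
    - [0,0,-3,0,0]
    - [0,0,-10,0,0]
    - [0,0,-25,0,0]
    - [0,0,-45,0,0]
    - [0,0,-60,0,0]

```text
clock: 14.1
eef_pos: [620.5, 88.7, 5.1]
tool_rot: [-3.131, 0.015, 0.093]
force: [0.1, 1.2, 0.3]
width: 0.1
```

Request:
send_rows:
  commands:
    - [0,0,-5,-30,0]
    - [0,0,-30,-70,0]
    - [0,0,-60,-110,0]
    - [0,0,-100,-130,0]
    - [0,0,-140,-150,0]

```text
clock: 14.6
eef_pos: [609.9, 227.9, 158.4]
tool_rot: [-3.131, 0.014, 0.092]
force: [0.3, -0.1, -1.4]
width: 0.4
```

```bash
python3 -c "
from h import *
s=st()
for n in('scene','top'):
  cv2.imwrite(f'pics/{n}17.png',ctrl.get_image(n)[:,:,::-1])
a=cv2.imread('pics/scene17.png')[160:310,225:395];b=cv2.imread('pics/top17.png')[80:230,225:395]
cv2.imwrite('pics/b17.png',cv2.resize(np.hstack([a,b]),None,fx=2.35,fy=2.35,interpolation=cv2.INTER_CUBIC))"
```

```text
t 14.6 world [609.9 227.9 158.4] station [ -0.9 336.2 158.4] rpy [-3.131  0.014  0.092] F [ 0.3 -0.1 -1.4] w 0.4 q [-0.59  0.71  0.35  1.56 -0.3   0.93 -0.05]
```

View pics/b17.png

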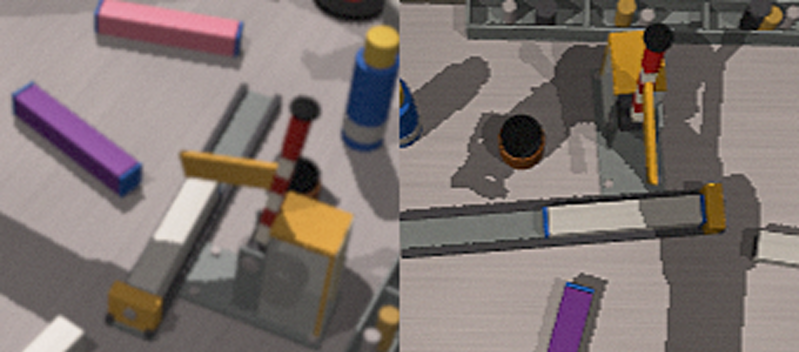

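Request:
send_rows:
  commands:
    - [0,0,0,0,0]
    - [0,0,0,0,0]
    - [0,0,0,0,0]
    - [0,0,0,0,0]
    - [0,0,0,0,0]

```text
clock: 15.2
eef_pos: [609.7, 235.5, 158.9]
tool_rot: [-3.125, 0.011, 0.101]
force: [-0.5, 0.8, -0.6]
width: 0.2
```

```bash
python3 -c "
from h import *
st()
print(ctrl.finish_job())"
```

```text
t 15.2 world [609.7 235.5 158.9] station [ -0.4 343.9 158.9] rpy [-3.125  0.011  0.101] F [-0.5  0.8 -0.6] w 0.2 q [-0.6   0.71  0.35  1.56 -0.3   0.93 -0.04]
the job is handed in; nothing more can be done
None
```

I handed the job in at 15.2 s on the robot's clock. The barrier is raised and staying up on its own, and the tube is against the yellow end stop. `finish_job()` gives no verdict, so this rests on my own checks.

**What I did:** With the fingers shut I pushed the black collar at the end of the red grip forward and up. The barrier passed its balance point and swung over by itself. I then pushed the tube's far end along the channel until it stopped.

**Last checks:**
- **Tube:** It stopped advancing and the push force rose from about 4 N to 17 N with no further movement. The final pictures show no gap at the stop, and the tube lies in its channel.
- **Barrier:** It stands past vertical in every picture from 8.6 s on.
- **Bystanders:** Those visible in the final pictures show no visible shift; I did not measure them.
- **Robot:** It is clear of everything, with residual force around 1 N.

**What disagreed:**
- **Fingertip height:** The pictures put the shut fingertips about 22 mm behind the TCP, not 14 mm ahead as stated. My first barrier push passed over the collar without touching it, so I repeated it 35 mm lower.
- **Station position:** My first estimate of the station's position along the channel was about 5 mm off at the barrier. For that reason I judged the seating by force and pictures, not by coordinates.

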